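# Check stroke of the bench dispenser over the drip pan

## Task

Before the empty bench dispenser is put to use it gets a check stroke over its drip pan. Slide the small steel pan across the white board, without lifting it, until it stands centred in the red ring under the dispenser's spout, and let go of it. Only then press the dispenser's blue plunger head straight down to its stop, hold it there for a moment and let it spring all the way back up; the pan stays in the red ring and everything else stays where it stands.

Things in the scene. Friction and masses are not known exactly. Their poses are not given: they have to be found in the camera images.
- station: White board, 10 mm thick, fixed to the bench, with three flat printed rings in a row and an amber bottle (66 mm diameter, at x=90, y=0 mm) with its dispenser fixed on it. Origin: underside of the board, below the red ring's centre; z up, y along the row, x towards the bottle. Blue rings at y=+135 and -135 mm. The board runs from x=-75 to 155, y=-215 to 215 mm.
- spout_tip (a point): End of the dispenser's steel spout (10 mm thick), 107 mm above the bench, over the centre of the red ring and 47 mm above the rim of a pan there. From here the spout rises to z=178 mm and runs back (+x of the board) to the dispenser's barrel, which ends at z=215 mm.
- mark (a point): Centre of the red ring (112 mm outside, 100 mm inside diameter), on the board's upper face (z=10 mm).
- pan: Loose round stainless pan, about 0.35 kg, 90 mm diameter at the rim, 86 mm at the foot, 50 mm high, open on top, with one straight orange handle. It starts in one of the two blue rings, handle roughly towards the robot. Origin: centre of its underside; z up; the handle runs along -x.
- pan_handle (a point): Point to grip on the pan's handle: 95 mm from the pan's axis along its -x, 41 mm above its underside. The handle bar is 16 mm wide (along the pan's y), 14 mm high, from 50 to 135 mm out from the pan's axis; below it there is air.
- plunger (a joint): Travel of the dispenser's plunger, m: 0 = up (spring at rest), 0.025 = fully down at its stop. The spring pushes back with about 3 N at the top and 10 N at the stop.
- plunger_top (a point): Centre of the upper face of the blue plunger head (flat disc, 52 mm diameter, 14 mm thick), above the bottle: 257 mm above the bench when up, 232 mm when fully down. It moves with the plunger.
- jar: Loose lidded sample jar, 68 mm diameter, 85 mm high, standing in the other blue ring. Leave alone. Origin: centre of its underside.
- red_box: Loose open red plastic box, 70 x 90 x 30 mm, on a back corner of the board. Leave alone. Origin: centre of its underside.
- weigh_bottle: Loose small lidded glass bottle, 54 mm diameter, 60 mm high, on the other back corner of the board. Leave alone. Origin: centre of its underside.
- beaker: Loose glass beaker, 72 mm diameter, 95 mm high, on the bench left of the board. Leave alone. Origin: centre of its underside.

How it is judged:
By the outcome, as a careful person would: the job done as asked, in the order asked, and still so for the second after the job is handed in, with the robot touching nothing.
It also fails if it takes over 51 s, if anything falls off the work surface, if the arm or the gripper's body presses on something with over 40 N, if the wrist force passes 120 N, or if a joint passes its speed limit or range.

## Robot

A 6-joint arm with a two-finger parallel gripper is mounted at the origin on the work surface. World frame = base frame: x ahead of the robot, y to its left, z up, the work surface at z = 0. Lengths are in mm, angles in rad, forces in N, time in s.
With the tool pointing down it reaches from about 325 to 775 mm from the base axis. Payload 5.5 kg.
Tool frame: the origin (TCP) lies midway between the tips of the shut fingers; the grasp point (between the pads) lies 19 mm behind it (arm.hold_point_z is the distance from the TCP to the grasp point, in mm); z points along the fingers, y is the line along which they close (so a half turn about z gives the same grasp; the last joint's range is limited). The gripper opens to 88 mm and grips with 3 to 60 N. Pads are 20 mm wide; open, the fingers measure 115 mm over their backs; the gripper's body (75 mm by 178 mm) begins 61 mm behind the grasp point.
Start: joints at [-1.268, 0.091, 1.231, -0, 1.82, -0.057], TCP at [211.253, -561.595, 222.631] pointing down, gripper open.
Joint ranges: [-2.87, 2.87], [-0.86, 2.18], [0.17, 2.46], [-1.51, 4.65], [0.06, 2.69], [-2.65, 2.65]. Speed limits (rad/s): [2.57, 2.57, 3.01, 3.14, 3.14, 3.14].

## Interface

Orientations are given as a rotation vector (axis times angle).
In Python, from station import status, imaging, job, models, arm gives the robot as it stands.
- The arm moves only by the tool carry_out, never from a script. Its argument "increments" is a list of rows, each a list of 3 entries, a list of its own where there are three numbers: the opening, from 0 (shut) to 1 (fully open), then the shift along the tool's x, y, z in mm, then the turn, a rotation vector about the tool's x, y, z in degrees. In form: [[jaw, [tx, ty, tz], [ax, ay, az]], ...]. A call has 1 to 12 rows; each row is the pose to reach, as a shift and turn from the pose commanded when the call began, along the tool's axes at that moment; what a row does not reach only later rows make up. A row lasts 1/8 s, in which the tool goes at most 62.5 mm and 10.7 degrees, less where a joint would pass 70% of its speed; a pose out of reach is approached as far as the arm can. A call with a gripper value outside its range is refused whole. The fingers move at their own pace and stop on an object; the grip force is fixed at half the most. Time passes only in rows, so rows that repeat a pose let the fingers close. It gives the time, the measured TCP pose, the force, the opening and the grip force at its end, in the units of the state.
- status.sense(): the state, without advancing time (a new reading comes with each control period).
- imaging.snapshot(name): name is "scene" or "top"; returns a dict with "pixels" (400x640x3 uint8, red, green, blue), "fx", "fy", "cx", "cy" (pixels), "D" ([k1, k2, p1, p2, k3] as OpenCV has them; the pictures are not rectified), "R" (3x3) and "t" (3): a world point X has camera coordinates R X + t. Camera axes: x right, y down, z forward; pixel columns grow to the right and rows downward; lengths in mm; the calibration is good to about 2 mm. A picture is of the moment at which its call begins. There is no depth.
- job.close_job(): hands the job in; it is judged then, once.
Trained networks look in a picture, given as the dict that the camera call returned (one of the last four; its "shot" number tells which), for a name from the list of things; names that differ only in an ending like _2 or _b are one class to them, and where a whole thing is asked for, a point or a joint stands for the part that bears it (a point fixed in the world has none). Each returns a list of dicts, best first, with "p" (0 to 1); they miss things now and then, are a little off and sometimes report something else, mostly with a low value. They report only what shows in the picture. A call takes as long as a camera call.
- models.spot_in(query, picture): "extent" ([centre column, centre row, width, height] in pixels, round what is visible of it).
- models.cut_out(query, picture): "region" (400x640 bool, what is visible of it) and "extent" ([centre column, centre row, width, height] in pixels, round what is visible of it).
- models.spot_point(query, picture): "position" ([column, row] in pixels: a listed point, or the origin of a listed thing).
The state is a dict: "time_s": time; "joint_pos": joint angles; "joint_vel": joint speeds; "tau": joint torques, N m; "tool_pos": TCP position; "eef_rot": TCP orientation; "ft_force": force on the tool from outside, world axes, zero at the start; "torque": the same for the moment, N m; "gripper_width": finger opening in mm; "gripper_force": force on a finger pad.
Only numpy, scipy, OpenCV 4.12 (cv2) and the standard library are available. Lean on these libraries where they do the work, as an engineer would, in place of code of your own. Each camera call takes 0.05 s, during which the arm holds its last target. There are 200 camera calls.

## Working session

There is one attempt and no reset: what is moved stays moved. The work goes in short steps, Python scripts to look and compute and a tool call to move; the robot and the scene stay as the last step left them, time stands still between calls to the robot, and variables do not carry over. Pictures are saved under pics/ and viewed, at most 10 in all, crops included, and the job is handed in when it is done.

Besides the shell and the picture viewer there is one more tool, called after ">>>" by a JSON object that holds its "op" and its "data", one argument or row to a line. carry_out: Moves the arm, as the interface text tells. Its arguments: {"type":"object","properties":{"increments":{"type":"array","items":{"type":"array"}}},"required":["increments"]}

```bash
mkdir -p pics; ls; cat > h.py <<'E'
import numpy as np, cv2
from station import status, imaging, job, models, arm
def und(pic,px):
    K=np.array([[pic["fx"],0,pic["cx"]],[0,pic["fy"],pic["cy"]],[0,0,1.]])
    return cv2.undistortPoints(np.array([[px]],float),K,np.array(pic["D"],float))[0,0]
def ray(pic,px):
    u=und(pic,px); R=np.array(pic["R"]); t=np.array(pic["t"])
    d=R.T@np.array([u[0],u[1],1.]); return -R.T@t, d/np.linalg.norm(d)
def atz(pic,px,z):
    c,d=ray(pic,px); return c+d*(z-c[2])/d[2]
def tri(a,pa,b,pb):
    A=[];y=[]
    for c,d in (ray(a,pa),ray(b,pb)):
        P=np.eye(3)-np.outer(d,d); A.append(P); y.append(P@c)
    x=np.linalg.lstsq(np.vstack(A),np.hstack(y),rcond=None)[0]
    return x,[round(float(np.linalg.norm(A[i]@x-y[i])),1) for i in (0,1)]
def proj(pic,X):
    K=np.array([[pic["fx"],0,pic["cx"]],[0,pic["fy"],pic["cy"]],[0,0,1.]])
    return cv2.projectPoints(np.array([X],float),cv2.Rodrigues(np.array(pic["R"],float))[0],np.array(pic["t"],float),K,np.array(pic["D"],float))[0][0,0]
E
python3 - <<'E'
from h import *
np.set_printoptions(precision=1,suppress=True)
s=status.sense(); print({k:np.round(v,3) for k,v in s.items()}, arm.hold_point_z)
P={n:imaging.snapshot(n) for n in("scene","top")}
for n,p in P.items():
    cv2.imwrite(f"pics/{n}0.png",p["pixels"][:,:,::-1]); print(n,p["shot"],-np.array(p["R"]).T@p["t"])
for q in ["station","spout_tip","mark","pan","pan_handle","plunger_top","jar","red_box","weigh_bottle","beaker"]:
    r={n:models.spot_point(q,p)[:2] for n,p in P.items()}
    for n in r: print(q,n,[(np.round(x["position"],1),round(x["p"],2)) for x in r[n]])
    if r["scene"] and r["top"]: print("   tri",tri(P["scene"],r["scene"][0]["position"],P["top"],r["top"][0]["position"]))
E
```

```text
pics
{'time_s': np.float64(0.0), 'joint_pos': array([-1.3,  0.1,  1.2,  0. ,  1.8, -0.1]), 'joint_vel': array([ 0.,  0.,  0., -0.,  0.,  0.]), 'tau': array([  0. , -44.6, -40.6,   0.1,   0. ,  -0. ]), 'tool_pos': array([ 211.2, -561.3,  221.5]), 'eef_rot': array([-3.1, -0.6,  0. ]), 'ft_force': array([ 0.6, -0.6,  0.6]), 'torque': array([ 0., -0., -0.]), 'gripper_force': np.float64(0.0), 'gripper_width': np.float64(87.643)} 18.700000000000003
scene 1 [1022.3  935.7  914.7]
top 2 [ 386.3  169.2 1308.6]
station scene [(array([286.1, 212.2]), 0.82), (array([403.2, 345.5]), 0.32)]
station top [(array([381.9, 218.5]), 0.81)]
   tri (array([577.3, -43.6,   4.7]), [0.2, 0.2])
spout_tip scene []
spout_tip top [(array([386.2, 210.7]), 0.69), (array([330.2, 176.9]), 0.58)]
mark scene [(array([283.6, 211.7]), 0.65)]
mark top [(array([384.5, 214.7]), 0.98), (array([329.4, 213.4]), 0.6)]
   tri (array([585.2, -49.5,   6.1]), [3.1, 3.1])
pan scene [(array([302. , 247.6]), 0.83), (array([236.2, 184.6]), 0.7)]
pan top [(array([332.6, 212.5]), 0.71)]
   tri (array([597.3,  93.5,  -2.6]), [0.9, 0.9])

[... 252 characters left out ...]
402.4, 162.9]), 0.56)]
   tri (array([667.8, -55.5, 254.6]), [2.0, 2.0])
jar scene [(array([272.4, 184.6]), 0.92)]
jar top [(array([427.7, 220.1]), 0.78)]
   tri (array([ 566.4, -168.3,   13. ]), [3.5, 3.5])
red_box scene [(array([265.3, 255.8]), 0.86), (array([402.5, 343.7]), 0.31)]
red_box top [(array([330.9, 174.8]), 0.59)]
   tri (array([700.8,  96.8,  16.8]), [1.3, 1.3])
weigh_bottle scene [(array([238. , 182.7]), 0.78)]
weigh_bottle top [(array([441.8, 188.2]), 0.56)]
   tri (array([ 655.4, -212.8,   19.1]), [3.1, 3.1])
beaker scene [(array([401.4, 344. ]), 0.58)]
beaker top [(array([204.8, 232.5]), 0.87), (array([428.5, 224.1]), 0.19)]
   tri (array([544. , 451.1,   2.2]), [4.7, 4.7])
```

```bash
python3 - <<'E'
import cv2
a=cv2.imread("pics/scene0.png")[110:310,180:430];b=cv2.imread("pics/top0.png")[130:290,260:500]
cv2.imwrite("pics/c1.png",cv2.resize(a,None,fx=3,fy=3,interpolation=2))
cv2.imwrite("pics/c2.png",cv2.resize(b,None,fx=3.3,fy=3.3,interpolation=2))
E
```

```text
(no output)
```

View pics/c1.png

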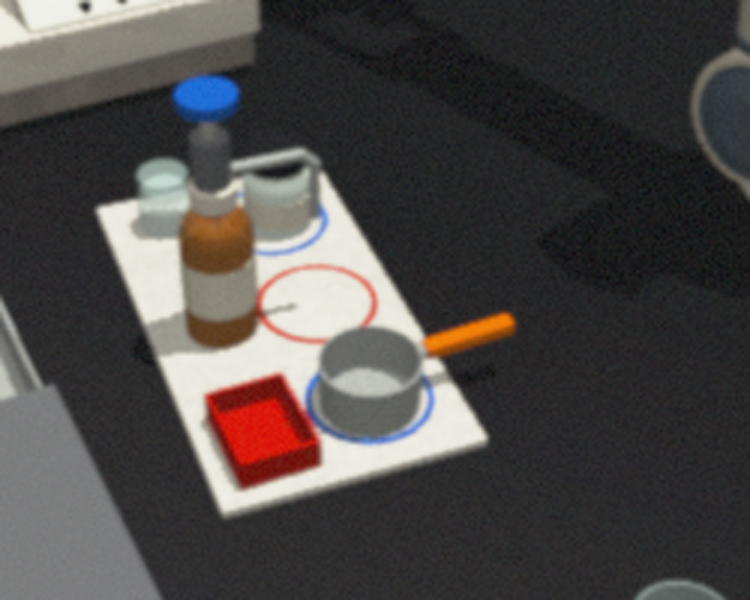

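View pics/c2.png

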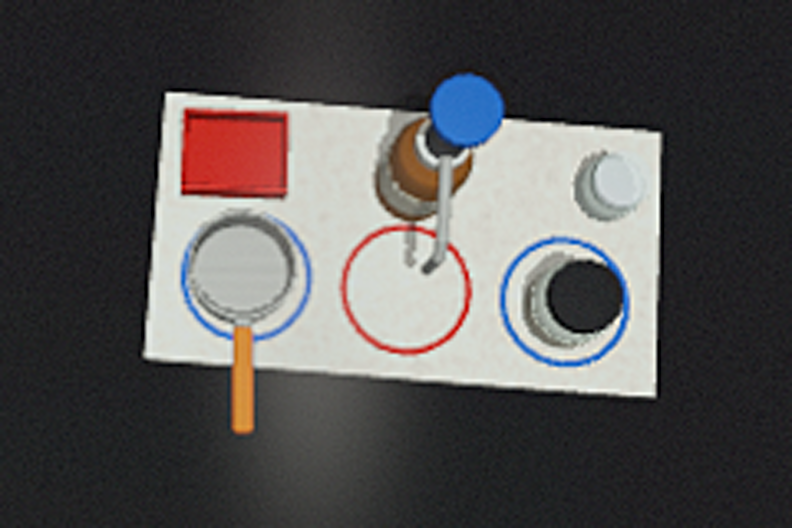

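The pan stands in the left (+y) blue ring with its handle towards the robot, and the jar in the right one. The red ring is empty at about (383,218) in top. Next I refine by colour.

```bash
cat >> h.py <<'E'
def circ(P):
    A=np.c_[2*P[:,:2],np.ones(len(P))]; 
    m=np.ones(len(P),bool)
    for _ in range(8):
        s=np.linalg.lstsq(A[m],(P[m,:2]**2).sum(1),rcond=None)[0]; r=np.sqrt(s[2]+s[0]**2+s[1]**2)
        e=abs(np.hypot(*(P[:,:2]-s[:2]).T)-r); m=e<max(3,2*np.median(e[m]))
    return s[:2],r,m.sum()
def hsv(pic): return cv2.cvtColor(pic["pixels"],cv2.COLOR_RGB2HSV).astype(int)
def pts(pic,mask,z): return np.array([atz(pic,(u,v),z) for v,u in np.argwhere(mask)])
def near(pic,P,c,r): return P[np.hypot(*(P[:,:2]-c).T)<r]
def red(pic,c,r=75):
    h=hsv(pic); m=((h[...,0]<8)|(h[...,0]>172))&(h[...,1]>70)&(h[...,2]>90)
    return circ(near(pic,pts(pic,m,10),c,r))
def blue(pic,c,r=75):
    h=hsv(pic); m=(h[...,0]>105)&(h[...,0]<125)&(h[...,1]>70)&(h[...,2]>70)
    return circ(near(pic,pts(pic,m,10),c,r))
def orange(pic,z):
    h=hsv(pic); m=((h[...,0]>8)&(h[...,0]<20)&(h[...,1]>150)&(h[...,2]>120)).astype(np.uint8)
    n,l,st,_=cv2.connectedComponentsWithStats(m); i=1+np.argmax(st[1:,4])
    P=pts(pic,l==i,z)[:,:2]; c=P.mean(0); d=np.linalg.svd(P-c)[2][0]; d*=np.sign(d[0]); t=(P-c)@d
    return c,d,np.degrees(np.arctan2(d[1],d[0])),np.ptp(t),c+d*(t.max()+t.min())/2
def rimfit(pic,q="pan",z=60,R=45):
    r=models.cut_out(q,pic)[0]["region"]; return r
E
python3 - <<'E'
from h import *
np.set_printoptions(precision=1,suppress=True)
for n in("top","scene"):
    p=imaging.snapshot(n)
    print(n,"red",red(p,[578,-45])); print(" bR",blue(p,[568,-179])); print(" bL",blue(p,[588,89]))
    print(" handle",orange(p,56))
    r=models.cut_out("pan",p); 
    for k in r[:2]: print(k["p"],k["extent"],k["region"].sum())
    h=models.cut_out("plunger_top",p)
    hh=hsv(p); m=((hh[...,0]>100)&(hh[...,0]<125)&(hh[...,1]>150)&(hh[...,2]>120)).astype(np.uint8)
    nn,l,st,ce=cv2.connectedComponentsWithStats(m); i=1+np.argmax(st[1:,4]); print(" blue blob",st[i],ce[i], atz(p,ce[i],257), circ(pts(p,cv2.morphologyEx((l==i).astype(np.uint8),cv2.MORPH_GRADIENT,np.ones((3,3)))>0,257)))
    # spout tip row visible
    print(" station dir check proj", proj(p,[578,-45,107]))
E
```

```text
top red (array([580.4, -45.1]), np.float64(52.996948234470224), np.int64(218))
 bR (array([ 567. , -179.5]), np.float64(52.953286313098054), np.int64(216))
 bL (array([593.5,  89.4]), np.float64(52.97861199913581), np.int64(131))
 handle (array([499.6,  97.9]), array([ 1., -0.]), np.float64(-1.3084253656349394), np.float64(82.11354732005114), array([503.1,  97.8]))
0.97 [331.6, 227.8, 36.1, 62.9] 1132
 blue blob [575 173  37  54 884] [593.8 200.7] [ 572.6 -503.9  257. ] (array([ 575.5, -502.4]), np.float64(45.93074343500295), np.int64(873))
 station dir check proj [388.5 212.4]
scene red (array([579.4, -45.7]), np.float64(53.41538046224895), np.int64(162))
 bR (array([ 565.8, -178.4]), np.float64(51.51871711863764), np.int64(36))
 bL (array([591.6,  88.6]), np.float64(52.43169761139769), np.int64(119))
 handle (array([501.4,  99.1]), array([1., 0.]), np.float64(0.4081907807210267), np.float64(85.20987541876727), array([500.7,  99.1]))
0.79 [318.8, 236.4, 66.5, 39.9] 1401
 blue blob [238 135  22  13 226] [248.3 141.1] [670.  -49.7 257. ] (array([669.8, -50. ]), np.float64(27.62002837079396), np.int64(90))
 station dir check proj [285.  182.3]
```

```bash
cat >> h.py <<'E'
from scipy.spatial.transform import Rotation as Ro
def panfit(pic,guess):
    m=max(models.cut_out("pan",pic),key=lambda k:k["p"])["region"].astype(np.uint8)
    h=hsv(pic); m[(h[...,0]<22)&(h[...,1]>140)]=0
    c=max(cv2.findContours(m,cv2.RETR_EXTERNAL,cv2.CHAIN_APPROX_NONE)[0],key=len)[:,0]
    P=np.array([atz(pic,q,60)[:2] for q in c]); nad=(-np.array(pic["R"]).T@pic["t"])[:2]
    g=np.array(guess,float)
    for _ in range(5):
        o=g-nad; o/=np.linalg.norm(o); w=P-g; n=np.linalg.norm(w,axis=1)
        k=(w@o/n>0)&(w[:,0]/n>-.8)&(abs(n-45)<12); g,r,_n=circ(P[k])
    return g,r,k.sum()
def togo(pos,yawdeg):
    """tool-frame shift & turn; tool down, tool y axis at world heading yawdeg (mod 180 nearest)"""
    s=status.sense(); R=Ro.from_rotvec(s["eef_rot"]); best=None
    for y in (yawdeg,yawdeg+180):
        a=np.radians(y); Y=np.array([np.cos(a),np.sin(a),0]); Z=np.array([0,0,-1.]); T=Ro.from_matrix(np.c_[np.cross(Y,Z),Y,Z])
        v=np.degrees((R.inv()*T).as_rotvec()); print("  turn opt",y,v)
        if best is None or np.linalg.norm(v)<np.linalg.norm(best): best=v
    print("shift",R.inv().apply(np.array(pos)-s["tool_pos"]),"turn",best,"axes",R.as_matrix().round(3).tolist(), "pos",s["tool_pos"])
E
python3 - <<'E'
from h import *
np.set_printoptions(precision=1,suppress=True)
for n in("top","scene"):
    print(n,panfit(imaging.snapshot(n),[594,97.6]))
togo([500,98,110],90)
E
```

```text
top (array([597.5,  95.8]), np.float64(43.52777986238687), np.int64(45))
scene (array([596.1,  94.1]), np.float64(43.029264446189806), np.int64(29))
  turn opt 90 [  -0.     0.  -159.4]
  turn opt 270 [ 0.   0.  20.6]
shift [ 502.5 -515.7  112.6] turn [ 0.   0.  20.6] axes [[0.936, 0.352, -0.0], [0.352, -0.936, -0.0], [-0.0, 0.0, -1.0]] pos [ 211.3 -561.6  222.6]
```

>>> {"op": "carry_out", "data": {
  "increments": [
    [1,[504,-515,110],[0,0,22]],
    [1,[504,-515,110],[0,0,22]],
    [1,[504,-515,110],[0,0,22]],
    [1,[504,-515,110],[0,0,22]],
    [1,[504,-515,110],[0,0,22]],
    [1,[504,-515,110],[0,0,22]],
    [1,[504,-515,110],[0,0,22]],
    [1,[504,-515,110],[0,0,22]],
    [1,[504,-515,110],[0,0,22]],
    [1,[504,-515,110],[0,0,22]],
    [1,[504,-515,110],[0,0,22]],
    [1,[504,-515,110],[0,0,22]]
  ]
}}

```text
time_s: 3.1
tool_pos: [502.0, 100.5, 112.1]
eef_rot: [-3.141, 0.035, 0.0]
ft_force: [-0.4, 0.0, -0.3]
gripper_width: 88.0
gripper_force: 0.0
```

>>> {"op": "carry_out", "data": {
  "increments": [
    [0.7,[0,1,40],[0,0,0]],
    [0.5,[0,1,80],[0,0,0]],
    [0.5,[0,1,80],[0,0,0]],
    [0.5,[0,1,80],[0,0,0]]
  ]
}}

```text
time_s: 3.6
tool_pos: [502.4, 96.8, 34.4]
eef_rot: [-3.141, 0.038, -0.003]
ft_force: [-0.7, -0.1, 0.3]
gripper_width: 51.1
gripper_force: 0.0
```

```bash
python3 - <<'E'
from h import *
a=imaging.snapshot("scene")
cv2.imwrite("pics/g1.png",cv2.resize(a["pixels"][180:320,260:460,::-1],None,fx=4,fy=4,interpolation=2))
s=status.sense();print(s["tool_pos"],s["ft_force"],s["gripper_width"], proj(a,s["tool_pos"]))
E
```

```text
[502.92540414  96.86729075  35.03472899] [ 0.57907622 -0.44868345  0.31748408] 47.31284960441621 [334.97327502 226.54529781]
```

View pics/g1.png

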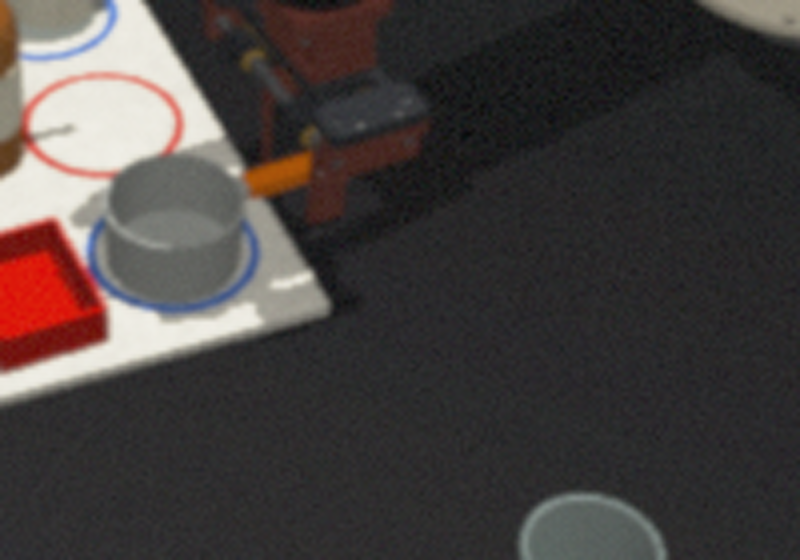

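The fingers straddle the orange handle near (338,222), with nothing else touched. I close them now.

>>> {"op": "carry_out", "data": {
  "increments": [
    [0,[0,0,2],[0,0,0]],
    [0,[0,0,2],[0,0,0]],
    [0,[0,0,2],[0,0,0]],
    [0,[0,0,2],[0,0,0]],
    [0,[0,0,2],[0,0,0]],
    [0,[0,0,2],[0,0,0]]
  ]
}}

```text
time_s: 4.4
tool_pos: [501.8, 96.8, 31.0]
eef_rot: [3.141, -0.038, 0.001]
ft_force: [-1.5, -0.8, 3.4]
gripper_width: 15.7
gripper_force: 30.0
```

```bash
python3 - <<'E'
from h import *
np.set_printoptions(precision=1,suppress=True)
s=status.sense();print(s["tool_pos"],s["ft_force"],s["gripper_width"],s["gripper_force"])
for n in("top","scene"):
    p=imaging.snapshot(n); print(n,panfit(p,[596,95]),red(p,[580,-45]))
E
```

```text
[501.8  96.8  31. ] [-1.5 -0.8  3.4] 15.73398776080052 30.000644624233246
top (array([596.7,  97.2]), np.float64(41.32343842649339), np.int64(36)) (array([580.3, -45. ]), np.float64(53.14771303897841), np.int64(144))
scene (array([0., 0.]), np.float64(0.0), np.int64(0)) (array([579.2, -45.6]), np.float64(53.43384048227519), np.int64(158))
  return _methods._mean(a, axis=axis, dtype=dtype,
  ret = ret.dtype.type(ret / rcount)
```

>>> {"op": "carry_out", "data": {
  "increments": [
    [0,[-1,6,0],[0,0,0]],
    [0,[-2,20,0],[0,0,0]],
    [0,[-3,35,0],[0,0,0]],
    [0,[-5,51,0],[0,0,0]],
    [0,[-6,67,0],[0,0,0]],
    [0,[-8,83,0],[0,0,0]],
    [0,[-9,99,0],[0,0,0]],
    [0,[-11,114,0],[0,0,0]],
    [0,[-12,127,0],[0,0,0]],
    [0,[-12.5,135,0],[0,0,0]],
    [0,[-12.5,138,0],[0,0,0]],
    [0,[-12.5,138,0],[0,0,0]]
  ]
}}

```text
time_s: 6.1
tool_pos: [485.7, -41.2, 30.8]
eef_rot: [3.141, -0.039, -0.0]
ft_force: [0.5, 3.8, 5.6]
gripper_width: 15.5
gripper_force: 30.0
```

```bash
python3 - <<'E'
from h import *
np.set_printoptions(precision=1,suppress=True)
s=status.sense();print(s["tool_pos"],s["ft_force"],s["gripper_width"],s["gripper_force"])
a=imaging.snapshot("top");b=imaging.snapshot("scene")
for p in(a,b): print(red(p,[580,-45]),[ (k["position"],k["p"]) for k in models.spot_point("pan",p)[:2]])
# predicted pan rim/foot circles at ring centre
t=np.linspace(0,2*np.pi,60)
for n,p,(u,v) in(("t",a,(340,170)),("s",b,(240,150))):
    im=cv2.resize(p["pixels"][v:v+100,u:u+100,::-1],None,fx=4,fy=4,interpolation=2)
    for R,z in((45,60),(43,10)):
        for q in t:
            w=(proj(p,[580+R*np.cos(q),-45.3+R*np.sin(q),z])-[u,v]+.5)*4
            cv2.circle(im,tuple(int(x) for x in w),1,(0,255,0) if z==60 else (255,255,0),-1)
    if n=="t": A=im
    else: cv2.imwrite("pics/m1.png",np.hstack([A,im]))
E
```

```text
[485.7 -41.2  30.8] [0.5 3.8 5.6] 15.507773476930625 30.032933056354523
(array([580.5, -45.9]), np.float64(53.65414152249729), np.int64(98)) [([379.4, 218.8], 0.72)]
(array([578.3, -45.3]), np.float64(52.63676056446385), np.int64(112)) [([287.4, 214.0], 0.79)]
```

View pics/m1.png

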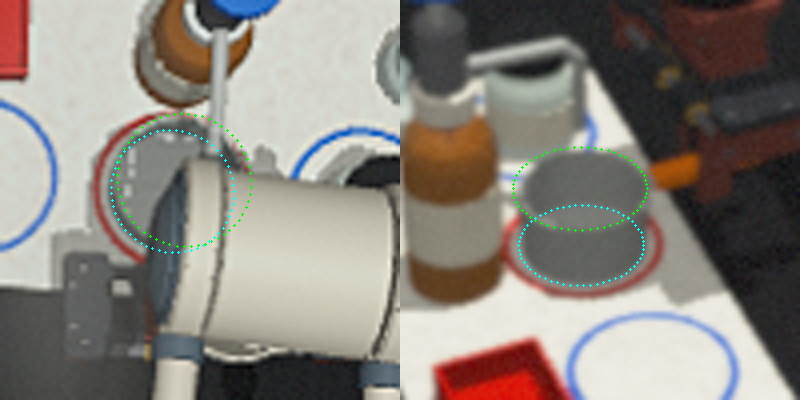

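The pan is in the red ring but sits about 1–2 mm towards +y: its foot in the scene view is roughly 1 px right of the prediction. I nudge it, release, and rise.

>>> {"op": "carry_out", "data": {
  "increments": [
    [0,[-0.5,1.5,0],[0,0,0]],
    [0,[-0.5,1.5,0],[0,0,0]],
    [0,[-0.5,1.5,0],[0,0,0]],
    [0.5,[-0.5,1.5,0],[0,0,0]],
    [0.5,[-0.5,1.5,0],[0,0,0]],
    [0.5,[-0.5,1.5,0],[0,0,0]],
    [0.5,[-0.5,1.5,0],[0,0,0]],
    [0.5,[-0.5,1.5,-20],[0,0,0]],
    [0.5,[-0.5,1.5,-60],[0,0,0]],
    [0.5,[-0.5,1.5,-110],[0,0,0]],
    [0.5,[-60,1.5,-160],[0,0,0]],
    [0.5,[-100,1.5,-200],[0,0,0]]
  ]
}}

```text
time_s: 7.8
tool_pos: [391.1, -40.0, 225.1]
eef_rot: [3.141, -0.038, -0.002]
ft_force: [1.1, -0.9, 1.1]
gripper_width: 43.8
gripper_force: 0.0
```

```bash
cat > look.py <<'E'
from h import *
np.set_printoptions(precision=1,suppress=True)
s=status.sense();print(s["tool_pos"],s["ft_force"],s["gripper_width"],s["joint_pos"])
a=imaging.snapshot("top");b=imaging.snapshot("scene")
for p in(a,b): print(red(p,[580,-45]),panfit(p,[580,-45]),orange(p,56))
t=np.linspace(0,2*np.pi,60)
for n,p,(u,v) in(("t",a,(340,150)),("s",b,(230,130))):
    raw=cv2.resize(p["pixels"][v:v+100,u:u+100,::-1],None,fx=4,fy=4,interpolation=2)
    im=raw.copy()
    for R,z in((45,60),(43,10)):
        for q in t:
            w=(proj(p,[580+R*np.cos(q),-45.3+R*np.sin(q),z])-[u,v]+.5)*4
            cv2.circle(im,tuple(int(x) for x in w),1,(0,255,0) if z==60 else (255,255,0),-1)
    if n=="t": A=im
    else: cv2.imwrite("pics/m2.png",np.hstack([A,im]))
E
python3 look.py
```

```text
[391.1 -40.  225.1] [ 1.1 -0.9  1.1] 43.776564529516634 [-0.2 -0.5  1.7 -0.   1.9  1.4]
(array([580.7, -45.2]), np.float64(53.04658927478622), np.int64(170)) (array([581. , -42.3]), np.float64(42.164707535458064), np.int64(43)) (array([486.2, -41.2]), array([ 1., -0.]), np.float64(-0.69142553279445), np.float64(82.19772160034424), array([487. , -41.2]))
(array([578.5, -45.6]), np.float64(52.808160690992416), np.int64(114)) (array([578.7, -47.5]), np.float64(39.27041708163755), np.int64(24)) (array([ 638. , -133.7]), array([ 0.9, -0.3]), np.float64(-19.30711386721875), np.float64(55.596444575303266), array([ 638.2, -133.8]))
```

View pics/m2.png

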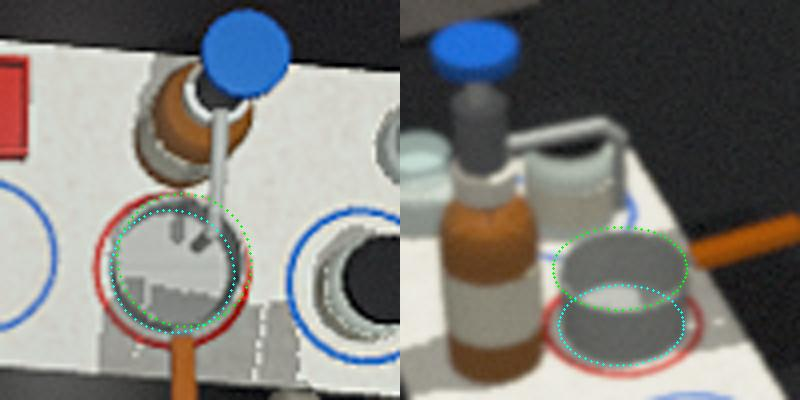

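```bash
python3 - <<'E'
from h import *
np.set_printoptions(precision=1,suppress=True)
a=imaging.snapshot("top");b=imaging.snapshot("scene")
t=np.linspace(0,2*np.pi,40)
def crop(p,u,v,n,c):
    im=cv2.resize(p["pixels"][v:v+n,u:u+n,::-1],None,fx=400/n,fy=400/n,interpolation=cv2.INTER_CUBIC)
    for q in t:
        w=(proj(p,[c[0]+45*np.cos(q),c[1]+45*np.sin(q),60])-[u,v]+.5)*400/n
        cv2.circle(im,tuple(int(x) for x in w),1,(0,255,0),-1)
    return im
c=(580.5,-42)
cv2.imwrite("pics/m3.png",np.hstack([crop(a,358,188,50,c),crop(b,258,180,50,c)]))
E
```

```text
(no output)
```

View pics/m3.png

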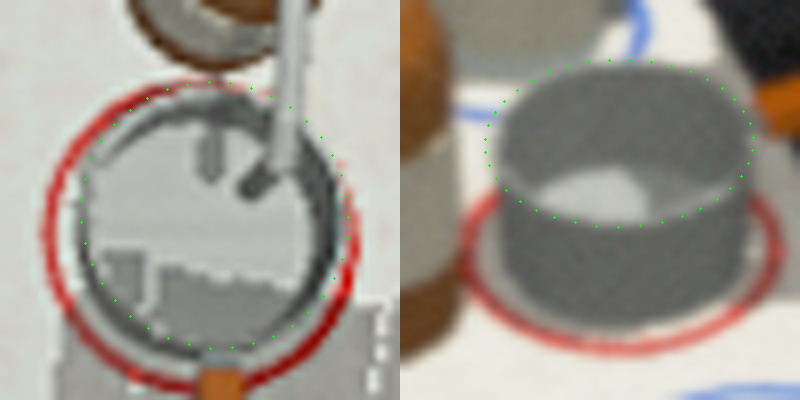

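```bash
cat > fit.py <<'E'
from h import *
np.set_printoptions(precision=2,suppress=True)
t=np.linspace(0,2*np.pi,120,endpoint=False)
def score(p,G,c,z0=10):
    X=np.array([[c[0]+R*np.cos(q),c[1]+R*np.sin(q),z] for R,z in((45,60),(43,10)) for q in t])
    px=np.array([proj(p,x) for x in X]).astype(np.float32)
    h=cv2.convexHull(px)[:,0]; n=np.roll(h,-1,0)
    L=np.vstack([a+(b-a)*np.linspace(0,1,max(1,int(np.linalg.norm(b-a)*2)),endpoint=False)[:,None] for a,b in zip(h,n)])
    d=np.vstack([np.tile((b-a)/np.linalg.norm(b-a),(max(1,int(np.linalg.norm(b-a)*2)),1)) for a,b in zip(h,n)])
    nor=np.c_[d[:,1],-d[:,0]]; cen=L.mean(0); nor*=np.sign(((L-cen)*nor).sum(1))[:,None]
    I=lambda M,Q:cv2.remap(M,Q[:,0].astype(np.float32),Q[:,1].astype(np.float32),1)[:,0]
    o=I(G,L+1.0*nor); i=I(G,L-1.0*nor)
    return np.mean(np.clip(o-i,-10,60))   # outside brighter than pan
def best(p,g):
    G=p["pixels"][:,:,1].astype(np.float32)
    xs=np.arange(-8,8.1,1)
    S=np.array([[score(p,G,(g[0]+a,g[1]+b)) for b in xs] for a in xs])
    i,j=np.unravel_index(S.argmax(),S.shape); w=np.clip(S-S.max()*.93,0,None)
    return np.array([g[0]+(w.sum(1)@xs)/w.sum(),g[1]+(w.sum(0)@xs)/w.sum()]),(xs[i],xs[j]),S.max(),S
if __name__=="__main__":
    tot=0
    for n in("top","scene"):
        p=imaging.snapshot(n); r=best(p,(580,-45)); print(n,r[:3],red(p,[580,-45])); tot=tot+r[3]/r[2]
    i,j=np.unravel_index(tot.argmax(),tot.shape); print("joint",580-8+i,-45-8+j)
E
python3 fit.py
```

```text
top (array([581.08, -42.27]), (np.float64(1.0), np.float64(3.0)), np.float32(30.107277)) (array([580.71, -45.2 ]), np.float64(53.036468669702245), np.int64(171))
scene (array([577.99, -45.11]), (np.float64(-2.0), np.float64(0.0)), np.float32(30.626991)) (array([578.32, -45.33]), np.float64(52.60133057458681), np.int64(112))
joint 579 -45
```

```bash
python3 - <<'E'
from h import *
np.set_printoptions(precision=1,suppress=True)
P=[imaging.snapshot(n) for n in("top","scene")];c=[]
for p,g in zip(P,((402,163),(249,138))):
    h=hsv(p); m=((h[...,0]>100)&(h[...,0]<125)&(h[...,1]>150)&(h[...,2]>120)).astype(np.uint8)
    _,l,st,ce=cv2.connectedComponentsWithStats(m); i=1+np.argmin(np.hypot(*(ce[1:]-g).T)); c.append(ce[i]); print(st[i],ce[i],atz(p,ce[i],255))
    k=models.spot_point("plunger_top",p)[:1]; print(k, k and atz(p,k[0]["position"],257))
print(tri(P[0],c[0],P[1],c[1]))
togo([669,-53.5,290],268.6)
E
```

```text
[391 152  22  23 373] [401.1 162.8] [669.7 -53.6 255. ]
[{'position': [397.7, 160.4], 'p': 0.79}] [675.  -45.5 257. ]
[238 135  22  13 227] [248.3 141.1] [668.9 -52.8 255. ]
[{'position': [249.9, 139.8], 'p': 0.54}] [664.3 -53.6 257. ]
(array([669.3, -53.3, 255. ]), [0.5, 0.5])
  turn opt 268.6 [-0.   0.1  0. ]
  turn opt 448.6 [  -0.2   -0.  -180. ]
shift [276.6   6.8 -67.4] turn [-0.   0.1  0. ] axes [[1.0, -0.024, -0.002], [-0.024, -1.0, 0.0], [-0.002, -0.0, -1.0]] pos [392.5 -40.  223.2]
```

Plunger top is at (669.3, -53.3, ~255), which agrees with the board geometry. I go above it with the fingers shut, rising first.

>>> {"op": "carry_out", "data": {
  "increments": [
    [0,[0,0,-50],[0,0,0]],
    [0,[10,0,-80],[0,0,0]],
    [0,[60,2,-85],[0,0,0]],
    [0,[110,4,-85],[0,0,0]],
    [0,[160,5,-85],[0,0,0]],
    [0,[210,6,-80],[0,0,0]],
    [0,[250,7,-75],[0,0,0]],
    [0,[277,7,-65],[0,0,0]],
    [0,[277,7,-60],[0,0,0]],
    [0,[277,7,-60],[0,0,0]],
    [0,[277,7,-60],[0,0,0]]
  ]
}}

```text
time_s: 9.78
tool_pos: [668.5, -53.7, 285.7]
eef_rot: [3.141, -0.038, 0.003]
ft_force: [-0.2, 0.2, 0.2]
gripper_width: 0.5
gripper_force: 0.0
```

```bash
python3 - <<'E'
from h import *
np.set_printoptions(precision=1,suppress=True)
s=status.sense();print(s["tool_pos"],s["ft_force"],s["gripper_width"])
b=imaging.snapshot("scene"); w=proj(b,s["tool_pos"]); print(w)
cv2.imwrite("pics/p1.png",cv2.resize(b["pixels"][60:260,180:380,::-1],None,fx=3,fy=3,interpolation=2))
E
```

```text
[668.5 -53.7 285.7] [-0.2  0.2  0.2] 0.4774901292976465
[247.5 129.8]
```

View pics/p1.png

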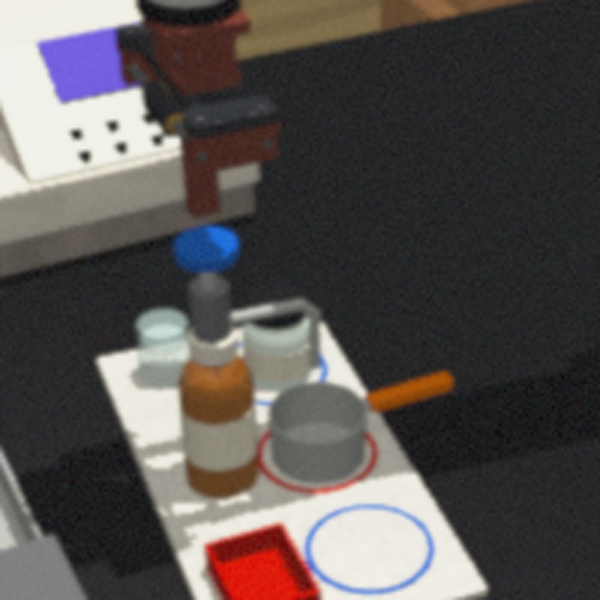

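The shut fingertips hang centred above the blue head at (247,130), and the pan stands in the ring. Now I press gently.

>>> {"op": "carry_out", "data": {
  "increments": [
    [0,[0,0,15],[0,0,0]],
    [0,[0,0,24],[0,0,0]],
    [0,[0,0,29],[0,0,0]],
    [0,[0,0,34],[0,0,0]],
    [0,[0,0,39],[0,0,0]],
    [0,[0,0,44],[0,0,0]],
    [0,[0,0,49],[0,0,0]],
    [0,[0,0,51],[0,0,0]],
    [0,[0,0,51],[0,0,0]]
  ]
}}

```text
time_s: 10.95
tool_pos: [668.9, -53.7, 235.3]
eef_rot: [3.141, -0.038, 0.003]
ft_force: [-4.8, 1.4, 8.9]
gripper_width: 0.5
gripper_force: 4.3
```

>>> {"op": "carry_out", "data": {
  "increments": [
    [0,[0,0,1.5],[0,0,0]],
    [0,[0,0,3],[0,0,0]],
    [0,[0,0,3.5],[0,0,0]],
    [0,[0,0,3.5],[0,0,0]]
  ]
}}

```text
time_s: 11.45
tool_pos: [668.9, -53.7, 232.4]
eef_rot: [3.141, -0.038, 0.003]
ft_force: [-4.8, 0.5, 9.9]
gripper_width: 0.3
gripper_force: 4.7
```

>>> {"op": "carry_out", "data": {
  "increments": [
    [0,[0,0,1],[0,0,0]],
    [0,[0,0,2],[0,0,0]],
    [0,[0,0,2],[0,0,0]]
  ]
}}

```text
time_s: 11.82
tool_pos: [668.9, -53.7, 232.3]
eef_rot: [3.141, -0.038, 0.007]
ft_force: [-7.4, 0.5, 15.3]
gripper_width: 0.3
gripper_force: 7.3
```

The height stays at 232.3 while the force rises, so this is the stop. I hold for a second, then rise vertically.

>>> {"op": "carry_out", "data": {
  "increments": [
    [0,[0,0,1],[0,0,0]],
    [0,[0,0,1],[0,0,0]],
    [0,[0,0,1],[0,0,0]],
    [0,[0,0,1],[0,0,0]],
    [0,[0,0,1],[0,0,0]],
    [0,[0,0,1],[0,0,0]],
    [0,[0,0,1],[0,0,0]],
    [0,[0,0,1],[0,0,0]],
    [0,[0,0,1],[0,0,0]]
  ]
}}

```text
time_s: 12.95
tool_pos: [668.9, -53.7, 232.2]
eef_rot: [3.141, -0.038, 0.008]
ft_force: [-8.7, 0.9, 17.8]
gripper_width: 0.5
gripper_force: 8.7
```

>>> {"op": "carry_out", "data": {
  "increments": [
    [0,[0,0,-5],[0,0,0]],
    [0,[0,0,-10],[0,0,0]],
    [0,[0,0,-16],[0,0,0]],
    [0,[0,0,-22],[0,0,0]],
    [0,[0,0,-28],[0,0,0]],
    [0,[0,0,-40],[0,0,0]],
    [0,[0,0,-60],[0,0,0]],
    [0,[-50,0,-80],[0,0,0]],
    [0,[-100,0,-85],[0,0,0]],
    [0,[-160,0,-85],[0,0,0]],
    [0,[-220,0,-85],[0,0,0]],
    [0,[-270,0,-85],[0,0,0]]
  ]
}}

```text
time_s: 14.45
tool_pos: [397.7, -47.1, 312.0]
eef_rot: [3.141, -0.038, 0.002]
ft_force: [-0.0, 0.0, 0.5]
gripper_width: 0.6
gripper_force: 0.0
```

```bash
python3 fit.py; python3 look.py
```

```text
top (array([580.87, -42.39]), (np.float64(1.0), np.float64(3.0)), np.float32(29.845287)) (array([580.69, -45.26]), np.float64(53.06403531466419), np.int64(170))
scene (array([577.83, -45.02]), (np.float64(-2.0), np.float64(0.0)), np.float32(29.702171)) (array([578.32, -45.33]), np.float64(52.60133057458681), np.int64(112))
joint 578 -45
[396.6 -47.  313.8] [ 0.8 -0.8  0.5] 1.093013133739009 [-0.2 -0.4  1.5 -0.   2.   1.4]
(array([580.7, -45.3]), np.float64(53.07917176440886), np.int64(171)) (array([578.6, -41.8]), np.float64(44.26635934409042), np.int64(47)) (array([490. , -41.2]), array([ 1., -0.]), np.float64(-0.9802739008236367), np.float64(74.28597609766655), array([490.9, -41.2]))
(array([578.4, -45.4]), np.float64(52.57988099109699), np.int64(113)) (array([578.3, -48. ]), np.float64(39.40074170868383), np.int64(24)) (array([487.1, -38.3]), array([1., 0.]), np.float64(1.5409453324155897), np.float64(83.25817162926046), array([486.4, -38.3]))
```

View pics/m2.png

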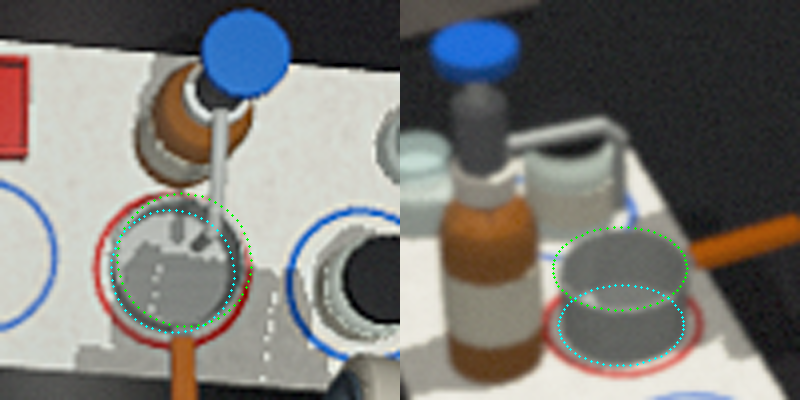

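The plunger is back at its full height, with the head at the same pixels as before. The pan is still within the ring, about 2–3 mm off centre, and the other things in view haven't moved. I hand the job in.

```bash
python3 -c "
from station import job; print(job.close_job())"
```

```text
the job is handed in; nothing more can be done
None
```

Job handed in: the pan was slid into the red ring (about 2–3 mm off centre by my estimate) and released; the plunger was then pressed to its stop, held about 1 s and sprang fully back, with the other objects in view unmoved.

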